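# Tighten a stiff hold-down screw with the long arm of a hex key

## Task

Take the hex key out of its stand, turn it over in the hand and seat its short arm fully in the socket of the clamp screw. Then use the long arm as the lever to turn the stiff screw clockwise until it comes up tight against its stop, gently, without leaning on it or forcing it past the stop. Let go and leave the key standing in the screw by its short arm, with the dish, the forceps and the marker left where they lie.

Things in the scene. Friction and masses are not known exactly. Their poses are not given: they have to be found in the camera images.
- hex_key: loose L-shaped key, bare steel hexagonal bar 14 mm across flats, about 0.2 kg. Origin: corner of the L, where the arm axes meet (bend radius 15). +x along the LONG arm (end at 140 mm), the SHORT arm along -z (end at 56 mm). Both arms have flats facing +-y and edges in the plane of the L. In use z is up: short arm down in the screw, long arm level. At the start its long arm leans in the stand
- short_end (a point): centre of the end face of the key's short arm (hex_key frame 0, 0, -56 mm), axes as hex_key; the last 2.5 mm is bevelled
- long_end (a point): centre of the end face of the key's long arm (hex_key frame 140, 0, 0 mm), axes as hex_key
- key_stand: fixed grey plastic stand, foot 110 x 56 x 10 mm; its channel, 28 mm wide outside, leans 30 deg to its +x and loosely holds the lowest 55 mm of the key's long arm; mouth 55 to 72 mm high. Draw the key out along the channel. Origin: under the foot's centre, z up. In this frame the key's corner starts near (41, 0, 137) mm, its short end near (89, 0, 109), the plane of the L upright
- clamp: fixed hold-down clamp: base plate 180 x 90 mm (x -65 to 115), steel strap 104 x 40 mm, top 46 mm high, and at +x a low grey sample stage, up to 49 mm high. Origin: on the worktop under the screw's axis, z up. The one cap screw stands on the strap: round steel head 35 mm across, 24 high, its top 73 mm over the worktop. Pressing the key on it with over 30 N while it is not yet in the socket damages it
- socket (a point): centre of the mouth of the hexagonal socket in the screw's head, 73 mm over the worktop; z up, x towards a corner of the hexagon (one every 60 deg); turns with the head. 14.9 mm across flats, 18 mm deep: the key's corner is 38 mm above this point when seated, its long arm over any of the six corners, with about 4 deg of play either way before the screw follows. Let go, the key sags some 7 deg
- clamp_screw (a joint): angle of the screw's shank, rad; grows clockwise from above (tightening), starts at 0.1 to 0.55, hard stop at 1.3. Stiff: it takes 1 N m to turn (10 N square to the long arm at 100 mm from the corner) and stays where left
- screw_head (a joint): elastic wind-up of the screw's head on its shank, rad, clockwise positive: 0.083 per N m of torque on the key, 0 at rest. About 0.083 while the screw turns, more only at the stop. Tight means 1.25 N m or more (0.104) at the stop, best about 1.5 times the turning torque; over 3 N m (0.25) overtightens the screw. A hand that grips the long arm firmly also twists it, so it feels less force (6 to 7 N while turning, at 108 mm)
- petri_1: bystander: round white plastic dish with lid, 60 mm across, 15 high; origin under its centre
- forceps: bystander: steel forceps lying flat, 125 mm long, 9 high; origin under the middle
- marker_red: bystander: felt marker, 132 mm long, 17 thick, lying; origin under its middle

How it is judged:
By the outcome, as a careful person would: the job done as asked, in the order asked, and still so for the second after the job is handed in, with the robot touching nothing.
It also fails if it takes over 72 s, if anything falls off the work surface, if the arm or the gripper's body presses on something with over 40 N, if the wrist force passes 120 N, or if a joint passes its speed limit or range.

## Robot

A 6-joint arm with a two-finger parallel gripper is mounted at the origin on a cart in front of the work surface, level with it; the furniture and walls round the work are solid. World frame = base frame: x ahead of the robot, y to its left, z up, the work surface at z = 0. Lengths are in m, angles in degrees, forces in N, time in s.
With the tool pointing down it reaches from about 0.275 to 0.975 m from the base axis. Payload 8.4 kg.
Tool frame: the origin (TCP) lies at the very end of the fingers, on their centre line; the grasp point (between the pads) lies 19 mm behind it; z points along the fingers, y is the direction in which the jaws open and shut (so a half turn about z gives the same grasp; the last joint's range is limited). The gripper opens to 92 mm and grips with 3 to 60 N. Pads are 20 mm wide; open, the fingers measure 128 mm over their backs; the gripper's body (75 mm by 189 mm) begins 69 mm behind the grasp point.
Start: joints at [67.3, 20.225, 93.587, -0, 66.188, -0.138], TCP at [0.24, 0.577, 0.215] pointing down, gripper open.
Joint ranges: [-150.9, 150.9], [-52.94, 120.26], [3.33, 152.33], [-74.26, 254.26], [0, 154.13], [-172.89, 172.89]. Speed limits (degrees/s): [127.2, 127.2, 159.86, 180, 180, 180].

## Interface

Orientations are given as [roll, pitch, yaw] about the fixed x, y, z axes, in that order (R = Rz(yaw) Ry(pitch) Rx(roll)).
In Python, from bench import arm gives the robot as it stands.
- The arm moves only by the tool step_arm, never from a script. Its argument "commands" is one flat list of numbers, 6 for each row, row after row: the shift along the tool's x, y, z in cm, then the turn, a rotation vector about the tool's x, y, z in rad. In form: [x, y, z, rx, ry, rz, x, y, z, rx, ry, rz, ...]. A call has 1 to 10 rows; each row is the pose to reach, as a shift and turn from the pose commanded when the call began, along the tool's axes at that moment; what a row does not reach only later rows make up. A row lasts 1/8 s, in which the tool goes at most 62.5 mm and 10.7 degrees, less where a joint would pass 70% of its speed; a pose out of reach is approached as far as the arm can. A call with a gripper value outside its range is refused whole. "jaw" is the finger opening in cm, from 0 to 9.19, set as the call begins (left out, the last holds). The fingers move at their own pace and stop on an object; "squeeze" is the grip in N (left out, the last holds). Time passes only in rows, so rows that repeat a pose let the fingers close. It gives the time, the measured TCP pose, the force and the opening at its end, in the units of the state.
- arm.read_state(): the state, without advancing time (a new reading comes with each control period).
- arm.capture(name): name is "side" or "top"; returns (picture, depth): 384x512x3 uint8, red, green, blue; 384x512 float32, m along the optical axis (not along the pixel's ray), 0 where there is no reading.
- arm.camera_info(name): a dict with "fx", "fy", "cx", "cy" (pixels), "xyz" and "orientation" of the camera in the world. Camera axes: x right, y up, looking along -z (the intrinsics and any distortion apply to the point x, -y, -z); pixel columns grow to the right and rows downward; lengths in m; the calibration is good to about 2 mm. A picture is of the moment at which its call begins. camera_info takes no time and is no camera call.
- arm.job_done(): hands the job in, once; it reports no verdict.
Trained networks look in the newest picture that a camera, given by its name, has taken for a name from the list of things; names that differ only in an ending like _2 or _b are one class to them, and where a whole thing is asked for, a point or a joint stands for the part that bears it (a point fixed in the world has none). Each returns a list of dicts, best first, with "p" (0 to 1); they miss things now and then, are a little off and sometimes report something else, mostly with a low value. They report only what shows in the picture. A call takes as long as a camera call.
- arm.find_in(camera, name): "pixel" ([column, row] in pixels, amid what is visible of it).
The state is a dict: "t": time; "joint_pos": joint angles; "qd": joint speeds; "joint_efforts": joint torques, N m; "ee_pos": TCP position; "eef_rot": TCP orientation; "ft_force": force on the tool from outside, world axes, zero at the start; "ft_torque": the same for the moment, N m; "finger_gap": opening from 0.0 (shut) to 1.0 (fully open).
Only numpy, scipy, OpenCV 4.12 (cv2) and the standard library are available. Lean on these libraries where they do the work, as an engineer would, in place of code of your own. Each camera call takes 0.05 s, during which the arm holds its last target. There are 200 camera calls.

## Working session

There is one attempt and no reset: what is moved stays moved. The work goes in short steps, Python scripts to look and compute and a tool call to move; the robot and the scene stay as the last step left them, time stands still between calls to the robot, and variables do not carry over. Pictures are saved under pics/ and viewed, about 8 in all and at most 12, crops included, and the job is handed in when it is done.

Besides the shell and the picture viewer there is one more tool, called in YAML: its name, and indented under it one key for each argument. step_arm: Moves the arm, as the interface text tells. Its arguments: {"type":"object","properties":{"commands":{"type":"array","items":{"type":"number"}},"jaw":{"type":"number"},"squeeze":{"type":"number"}},"required":["commands"]}

```bash
mkdir -p pics; ls
python3 - <<'E'
from bench import arm
import cv2,numpy as np
s=arm.read_state();print({k:np.round(v,3) for k,v in s.items()})
ims=[]
for c in("side","top"):
    print(c,arm.camera_info(c))
    p,d=arm.capture(c);cv2.imwrite(f"pics/{c}0.png",cv2.cvtColor(p,cv2.COLOR_RGB2BGR));np.save(f"pics/{c}0.npy",d)
    for n in("hex_key","short_end","long_end","key_stand","clamp","socket","petri_1","forceps","marker_red"):
        r=arm.find_in(c,n);print(c,n,[(np.round(a["pixel"]),round(a["p"],2)) for a in r[:2]])
E
```

```text
pics
{'t': np.float64(0.0), 'joint_pos': array([ 6.7300e+01,  2.0260e+01,  9.3630e+01, -1.0000e-03,  6.6188e+01,
       -1.3800e-01]), 'qd': array([-0.023, -0.103,  0.057, -0.026,  0.128,  0.07 ]), 'joint_efforts': array([ 1.0000e-03, -5.9385e+01, -3.3421e+01,  7.0000e-02,  2.3000e-02,
       -0.0000e+00]), 'ee_pos': array([0.24 , 0.577, 0.214]), 'eef_rot': array([-179.922,    0.   ,  157.438]), 'ft_force': array([ 0.007, -0.312, -0.012]), 'ft_torque': array([-0.019,  0.004,  0.018]), 'finger_gap': np.float64(1.002)}
side {'fx': 389.9219623363148, 'fy': 389.9219623363148, 'cx': 254.20742881390782, 'cy': 192.6981017702965, 'xyz': array([ 0.24290137, -0.78495601,  0.66429825]), 'orientation': array([ 48.87817759,  -0.61285261, -21.73571824])}
side hex_key [(array([224., 163.]), 0.64)]
side short_end [(array([222., 164.]), 0.6)]
side long_end [(array([224., 163.]), 0.9)]
side key_stand [(array([212., 203.]), 0.72)]
side clamp [(array([308., 266.]), 0.83)]
side socket [(array([304., 254.]), 0.52), (array([218., 265.]), 0.2)]
side petri_1 [(array([230., 217.]), 0.72)]
side forceps [(array([214., 264.]), 0.7)]
side marker_red [(array([260., 178.]), 0.8)]
top {'fx': 386.37664388136926, 'fy': 386.37664388136926, 'cx': 254.59863637210702, 'cy': 194.58370747059502, 'xyz': array([ 0.33375857, -0.17865493,  0.93394259]), 'orientation': array([ 10.03360963,  -0.1091733 , -91.56034314])}
top hex_key [(array([206., 205.]), 0.6), (array([325., 176.]), 0.54)]
top short_end [(array([207., 202.]), 0.7)]
top long_end [(array([208., 203.]), 0.6)]
top key_stand [(array([218., 233.]), 0.73)]
top clamp [(array([321., 171.]), 0.94)]
top socket []
top petri_1 [(array([245., 217.]), 0.63)]
top forceps []
top marker_red [(array([198., 170.]), 0.69)]
```

Run:
```python
import cv2
a=cv2.imread("pics/side0.png");b=cv2.imread("pics/top0.png")
cv2.imwrite("pics/s0c.png",cv2.resize(a[110:310,150:417],None,fx=3,fy=3,interpolation=2))
cv2.imwrite("pics/t0c.png",cv2.resize(b[90:290,150:417],None,fx=3,fy=3,interpolation=2))
```

```text
(no output)
```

View pics/s0c.png

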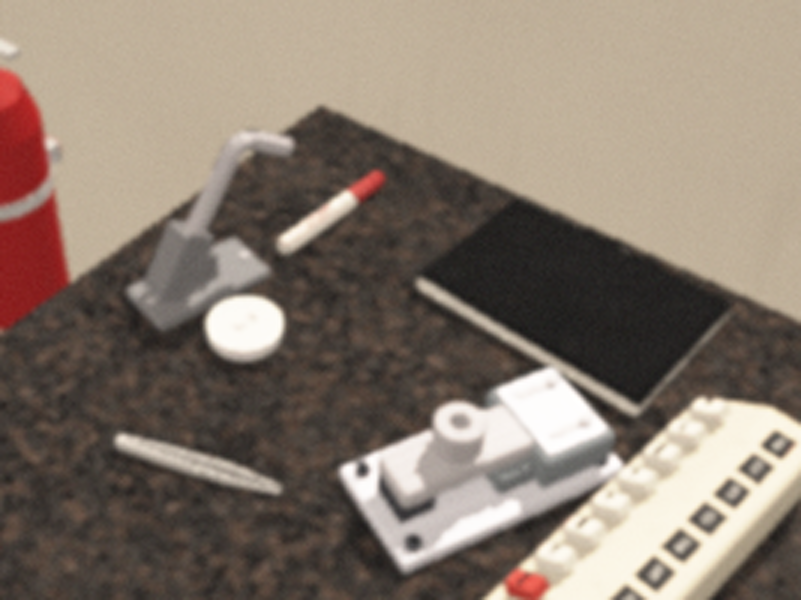

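View pics/t0c.png

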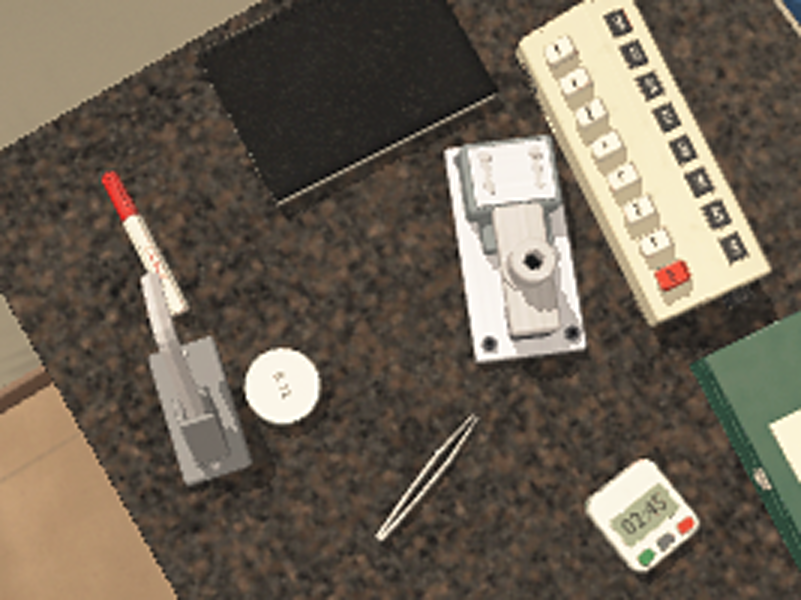

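```bash
cat > h.py <<'E'
import numpy as np,cv2
from scipy.spatial.transform import Rotation as R
from scipy.optimize import least_squares
from bench import arm
CI={c:arm.camera_info(c) for c in("side","top")}
def proj(c,P):
    k=CI[c];M=R.from_euler('xyz',k['orientation'],degrees=True).as_matrix()
    q=(np.atleast_2d(P)-k['xyz'])@M
    return np.c_[k['cx']+k['fx']*q[:,0]/-q[:,2],k['cy']+k['fy']*-q[:,1]/-q[:,2]]
def ray(c,uv):
    k=CI[c];M=R.from_euler('xyz',k['orientation'],degrees=True).as_matrix()
    return M@np.array([(uv[0]-k['cx'])/k['fx'],-(uv[1]-k['cy'])/k['fy'],-1])
def onz(c,uv,z):
    r=ray(c,uv);o=CI[c]['xyz'];return o+r*(z-o[2])/r[2]
def lift(c,d):  # depth image -> world points
    v,u=np.mgrid[:384,:512];k=CI[c];M=R.from_euler('xyz',k['orientation'],degrees=True).as_matrix()
    return np.stack([(u-k['cx'])/k['fx']*d,-(v-k['cy'])/k['fy']*d,-d],-1)@M.T+k['xyz']
def tri(us,ut):
    return least_squares(lambda P:np.r_[(proj('side',P)-us).ravel(),(proj('top',P)-ut).ravel()],[.45,-.1,.1])
E
python3 - <<'E'
from h import *
S=lambda p:np.array(p)/3+[150,110]-.33
T=lambda p:np.array(p)/3+[150,90]-.33
F=np.array([[55,28,10],[55,-28,10],[-55,-28,10],[-55,28,10]])/1e3
mod=np.r_[F,[[.089,0,.109]],F,[[.089,0,.109]]]
pt=T([[150,350],[213,337],[252,465],[187,485],[150,278]]);ps=S([[235,238],[270,268],[165,330],[125,295],[292,147]])
def W(x): return R.from_euler('z',x[2]).apply(mod)+[x[0],x[1],0]
def f(x):
    P=W(x);return np.r_[proj('top',P[:5])-pt,proj('side',P[5:])-ps].ravel()
r=least_squares(f,[.4,-.09,.1],loss='soft_l1');print("stand",r.x,np.degrees(r.x[2]));print(np.round(r.fun.reshape(-1,2),1))
for n,P in(("corner",[.041,0,.137]),("short",[.089,0,.109])): print(n,R.from_euler('z',r.x[2]).apply(P)+[r.x[0],r.x[1],0])
print("short tri",tri(S([292,147]),T([150,278])).x)
t=tri(S([460,420]),T([532,261]));print("socket",t.x,t.fun, onz('top',T([532,261]),.073),onz('side',S([460,420]),.073))
D=lift('top',np.load('pics/top0.npy'));m=(D[...,2]>.066)&(D[...,2]<.08)
m[:,:290]=0;m[:,370:]=0;m[:150]=0;m[200:]=0;print("head top depth",m.sum(),D[m].mean(0))
# clamp base edge yaw: left edge base plate in top
a,b=onz('top',T([447,150]),.01),onz('top',T([477,360]),.01);print("clamp yaw",np.degrees(np.arctan2(*(a-b)[1::-1])))
# hex zoom
ims=[arm.capture('top')[0].astype(float) for _ in range(8)];im=np.mean(ims,0)
np.save('pics/topavg.npy',im);u,v=np.round(T([532,261])).astype(int)
print(np.round(im[v-7:v+8,u-8:u+9].mean(2)).astype(int))
ims=[arm.capture('side')[0].astype(float) for _ in range(6)];np.save('pics/sideavg.npy',np.mean(ims,0))
E
```

```text
stand [ 0.42464212 -0.09250391  0.28240231] 16.18046048946231
[[-0.5  0.9]
 [ 0.7 -1.7]
 [ 1.2 -0.8]
 [ 0.2 -0.2]
 [ 1.1 -0.1]
 [-0.3 -0.8]
 [ 0.9  0.8]
 [-1.5 -1. ]
 [-0.5 -2.2]
 [-2.5 -1.2]]
corner [ 0.46401806 -0.0810787   0.137     ]
short [ 0.51011673 -0.06770285  0.109     ]
short tri [ 0.51421481 -0.06472587  0.10138001]
socket [ 0.52507531 -0.35145595  0.07233334] [-0.69719907  0.18697451  0.19174236 -0.80997343] [ 0.52304774 -0.35077106  0.073     ] [ 0.52626622 -0.352013    0.073     ]
head top depth 163 [ 0.52347794 -0.35139378  0.07275486]
clamp yaw 5.129734212129284
[[222 224 225 225 219 217 222 223 222 222 219 213 205 140 135 150 245]
 [221 224 228 220 220 222 224 223 223 225 221 221 223 198 135 173 245]
 [220 225 223 222 224 224 224 226 228 228 224 222 221 219 190 178 183]
 [224 222 222 224 223 223 229 193 190 147 182 222 219 221 222 203 178]
 [220 188 220 221 221 229 176 146 120 137 140 182 221 222 221 187 178]
 [189 203 222 225 227 236  95  43  35  86 138 138 175 220 222 223 164]
 [174 204 225 225 227 194  59  22  25  31  85 129 208 222 220 223 159]
 [169 189 221 225 229 143  38  22  27  25  25  88 207 221 221 224 157]
 [166 184 219 224 227 229 137  38  21  19  36 158 222 223 222 205 165]
 [165 150 205 226 225 225 226 135  29 119 118 220 225 220 222 184 179]
 [159 130 171 214 223 221 225 227 229 228 223 226 227 226 209 152 179]
 [190 142 139 167 207 225 226 225 226 224 225 229 231 233 177 156 182]
 [230 149 135 138 166 197 216 225 225 228 232 234 202 154 148 155 183]
 [220 188 139 137 139 152 166 186 185 185 185 159 141 148 145 145 182]
 [150 210 157 138 137 138 140 143 147 145 137 136 159 158 153 136 183]]
```

Run:
```python
from h import *
from scipy.ndimage import minimum_filter
c0=np.array([.524,-.3512,.073])
for c in('top','side'):
    g=np.load(f'pics/{c}avg.npy').mean(2);u,v=np.round(proj(c,c0)[0]).astype(int)
    h=6;I=g[v-h:v+h+1,u-h:u+h+1];inn=minimum_filter(I,3);w=np.median(I[I>np.percentile(I,50)])
    # find coarse centre: dark centroid
    d=np.clip(w-I,0,None);K=16
    def model(x,y,a,s=1):
        ang=a+np.arange(6)*np.pi/3;r=.0149/np.sqrt(3)*s
        P=np.c_[x+r*np.cos(ang),y+r*np.sin(ang),np.full(6,.073)]
        q=((proj(c,P)-[u-h,v-h]+.5)*K)
        m=np.zeros(((2*h+1)*K,)*2,np.uint8);cv2.fillPoly(m,[np.round(q*16-8).astype(np.int32)],1,shift=4)
        return m.reshape(2*h+1,K,2*h+1,K).mean((1,3))
    yy,xx=np.mgrid[:2*h+1,:2*h+1];msk=(xx-h)**2+(yy-h)**2<=32
    def cost(p,a,s):
        cov=model(c0[0]+p[0],c0[1]+p[1],a,s);return (((w*(1-cov)+cov*np.minimum(inn,w))-I)[msk]**2).sum()
    from scipy.optimize import minimize
    for s in(1,1.05):
        out=[]
        for a in range(0,60,5):
            r=min((minimize(lambda p:cost(np.array(p)/1e3,np.radians(a),s),p0,method='Nelder-Mead',options=dict(initial_simplex=[p0,[p0[0]+1.5,p0[1]],[p0[0],p0[1]+1.5]],maxiter=40)) for p0 in([0,0],[2,-1],[-1.,1])),key=lambda r:r.fun)
            out.append((a,int(r.fun/1e2),np.round(r.x,1).tolist()))
        print(c,s,w);print(out)
```

```text
top 1 224.66666666666669
[(0, 1245, [0.6, -0.8]), (5, 1313, [0.7, -1.0]), (10, 1306, [0.6, -1.1]), (15, 1271, [0.7, -1.0]), (20, 1207, [0.5, -0.9]), (25, 1193, [0.6, -0.9]), (30, 1162, [0.6, -1.0]), (35, 1123, [0.7, -1.0]), (40, 1116, [0.7, -0.9]), (45, 1152, [0.5, -1.1]), (50, 1204, [0.7, -1.0]), (55, 1208, [0.5, -0.9])]
top 1.05 224.66666666666669
[(0, 1501, [1.1, -1.0]), (5, 1580, [1.1, -1.0]), (10, 1624, [1.0, -1.1]), (15, 1625, [1.1, -1.2]), (20, 1579, [1.1, -1.2]), (25, 1558, [1.0, -1.3]), (30, 1546, [1.1, -1.2]), (35, 1483, [0.7, -1.4]), (40, 1422, [0.9, -1.3]), (45, 1414, [0.9, -1.1]), (50, 1414, [1.1, -0.9]), (55, 1436, [1.2, -1.0])]
side 1 237.63888888888886
[(0, 225, [2.7, -2.0]), (5, 221, [2.8, -1.8]), (10, 219, [3.0, -1.8]), (15, 226, [2.3, -1.6]), (20, 226, [2.4, -1.4]), (25, 220, [2.2, -1.2]), (30, 213, [2.3, -1.5]), (35, 208, [2.3, -1.5]), (40, 203, [2.2, -1.5]), (45, 208, [2.6, -1.7]), (50, 215, [2.7, -1.8]), (55, 226, [2.8, -1.7])]
side 1.05 237.63888888888886
[(0, 290, [3.5, -2.1]), (5, 287, [3.3, -2.4]), (10, 289, [3.5, -2.2]), (15, 294, [3.6, -1.8]), (20, 297, [3.3, -1.6]), (25, 291, [3.5, -2.0]), (30, 280, [3.4, -2.2]), (35, 272, [3.1, -2.0]), (40, 269, [3.0, -1.9]), (45, 266, [3.0, -1.9]), (50, 276, [3.2, -1.9]), (55, 287, [3.6, -2.1])]
```

step_arm:
  commands: [0,0,-3,0,0,0]

```text
t: 1.82
ee_pos: [0.2392, 0.5758, 0.2427]
eef_rot: [-179.7, -0.0, 157.4]
ft_force: [0.9, -0.2, -0.2]
finger_gap: 1.001
```

```bash
cat >> h.py <<'E'
def rot(h,t):
    """tool rotation: heading h of 'forward' (deg), tool z tilted t deg from down towards h; jaws square to h; tool x towards -h"""
    h,t=np.radians([h,t]);f=np.array([np.cos(h),np.sin(h),0])
    z=f*np.sin(t)+[0,0,-np.cos(t)];y=np.array([-np.sin(h),np.cos(h),0]);return R.from_matrix(np.c_[np.cross(y,z),y,z])
def cmd(pos,Rt,ref=None):
    s=arm.read_state();p,o=(s['ee_pos'],R.from_euler('xyz',s['eef_rot'],degrees=True)) if ref is None else ref
    sh=o.inv().apply(np.array(pos)-p)*100;rv=(o.inv()*Rt).as_rotvec();print("cmd",np.round(sh,2),np.round(rv,3));return sh,rv
E
python3 - <<'E'
from h import *
print(np.round(rot(16.2,0).as_matrix(),2))
h=16.2;Q=rot(h,30);c=np.array([.464,-.081,.137]);f=np.array([np.cos(np.radians(h)),np.sin(np.radians(h)),0])
L=-.5*f+[0,0,-.866];z=Q.as_matrix()[:,2]
G=c+.055*L;print("G",G);tcp=G+.019*z
cmd(tcp-.09*z,Q)
print(tcp, tcp-.09*z)
E
```

```text
[[-0.96 -0.28  0.  ]
 [-0.28  0.96  0.  ]
 [-0.    0.   -1.  ]]
G [ 0.43759192 -0.08867226  0.08937   ]
cmd [-41.04 -55.93   9.44] [-0.181 -0.505 -0.66 ]
[ 0.44671471 -0.08602184  0.07291552] [ 0.4035015  -0.09857644  0.1508578 ]
```

step_arm:
  commands: [-4,-5,0,0,0,0,-8,-11,0,0,0,0,-12,-17,0,-0.02,-0.05,-0.07,-16,-23,0,-0.05,-0.13,-0.17,-20,-29,0,-0.08,-0.21,-0.27,-24.5,-34,0.5,-0.1,-0.29,-0.38,-29,-39.5,1,-0.13,-0.37,-0.48,-33,-45,2,-0.16,-0.45,-0.58,-37,-50.5,3,-0.18,-0.5,-0.66,-41,-56,4.4,-0.181,-0.505,-0.66]

```text
t: 3.08
ee_pos: [0.3595, 0.0761, 0.223]
eef_rot: [178.0, 27.5, -166.3]
ft_force: [1.5, -0.4, 0.8]
finger_gap: 1.0
```

step_arm:
  commands: [0,0,0,0,0,0,0,0,0,0,0,0]

```text
t: 3.32
ee_pos: [0.3594, 0.0772, 0.2228]
eef_rot: [177.9, 27.3, -166.6]
ft_force: [0.3, 0.5, -0.2]
finger_gap: 0.998
```

Run:
```python
from h import *
s=arm.read_state();print(s['ee_pos'],s['eef_rot'],s['joint_pos'])
h=16.2;Q=rot(h,30);c=np.array([.464,-.081,.137]);f=np.array([np.cos(np.radians(h)),np.sin(np.radians(h)),0])
z=Q.as_matrix()[:,2];tcp=c+.055*(-.5*f+[0,0,-.866])+.019*z
cmd(tcp-.07*z,Q)
p,d=arm.capture('top');q,e=arm.capture('side')
cv2.imwrite('pics/a.png',cv2.cvtColor(np.hstack([cv2.resize(q[110:260,160:310],None,fx=2.66,fy=2.66),cv2.resize(p[130:280,150:300],None,fx=2.66,fy=2.66)]),cv2.COLOR_RGB2BGR))
print(proj('side',s['ee_pos']),proj('top',s['ee_pos']))
```

```text
[0.3593939  0.0771724  0.22284543] [ 177.85421769   27.27853607 -166.55679378] [   6.84697677  -21.33718039  138.9733257     8.83465298   35.78401385
 -103.0701138 ]
cmd [  3.02 -18.38   7.81] [ 0.014 -0.047 -0.043]
[[163.21391462  98.1417001 ]] [[112.91511804 252.5310376 ]]
```

View pics/a.png

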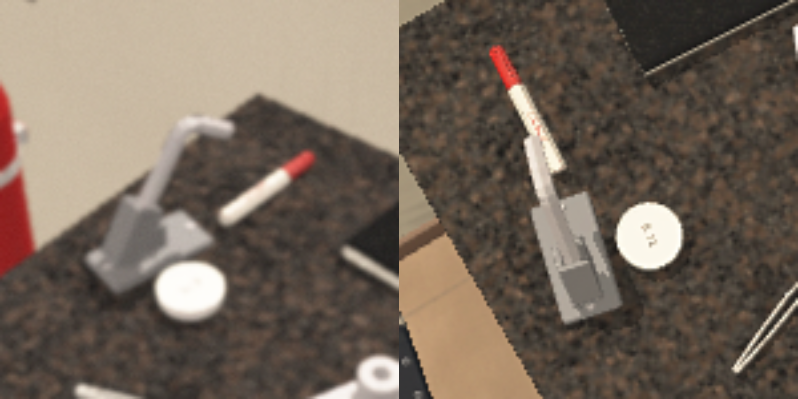

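step_arm:
  commands: [0.5,-5,1,0.01,-0.04,-0.04,1.5,-10,2,0.01,-0.04,-0.04,2.5,-15,4,0.01,-0.04,-0.04,3,-18.4,6,0.014,-0.047,-0.043,3,-18.4,7.8,0.014,-0.047,-0.043,3,-18.4,7.8,0.014,-0.047,-0.043,3,-18.4,7.8,0.014,-0.047,-0.043]

```text
t: 4.3
ee_pos: [0.4165, -0.0885, 0.1435]
eef_rot: [-179.8, 28.9, -163.8]
ft_force: [-0.2, -0.4, 0.1]
finger_gap: 1.002
```

Run:
```python
from h import *
s=arm.read_state();print(s['ee_pos'],s['eef_rot'],s['joint_pos'])
h=16.2;Q=rot(h,30);c=np.array([.464,-.081,.137]);f=np.array([np.cos(np.radians(h)),np.sin(np.radians(h)),0])
z=Q.as_matrix()[:,2];tcp=c+.055*(-.5*f+[0,0,-.866])+.019*z
cmd(tcp,Q)
p,d=arm.capture('top');q,e=arm.capture('side')
k=CI
P=[c, c+.056*(.857*f+[0,0,-.5]),c+.055*(-.5*f+[0,0,-.866]),s['ee_pos']]
for im,n in((q,'side'),(p,'top')):
    for a in proj(n,np.array(P)): cv2.circle(im,tuple(np.round(a).astype(int)),1,(255,0,0),-1)
cv2.imwrite('pics/b.png',cv2.cvtColor(np.hstack([cv2.resize(q[110:260,160:310],None,fx=2.66,fy=2.66),cv2.resize(p[130:280,150:300],None,fx=2.66,fy=2.66)]),cv2.COLOR_RGB2BGR))
```

```text
[ 0.41648721 -0.08850023  0.14353324] [-179.84992224   28.92168972 -163.78173041] [ -28.93806042   -0.68034129  138.17938463   45.21158138   28.72109142
 -172.77364022]
cmd [ 0.81 -0.59  7.62] [-0.002 -0.019  0.   ]
```

View pics/b.png

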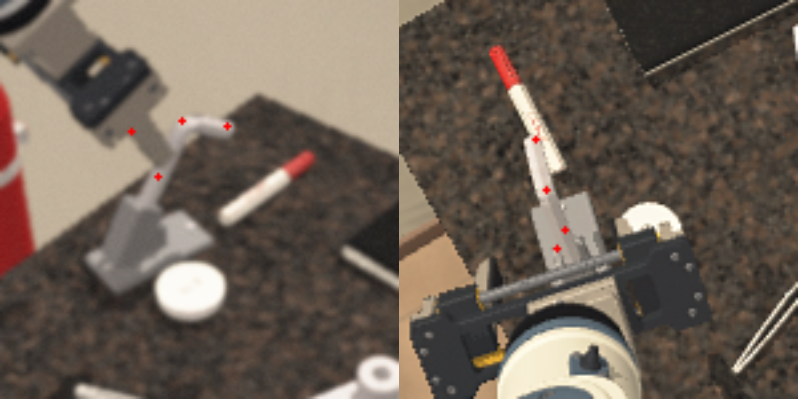

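```bash
cat > kin.py <<'E'
from h import *
Q0=[([67.3,20.26,93.63,0,66.188,-.138],[.24,.577,.2145],[-179.922,0,157.438]),
([6.847,-21.337,138.973,8.835,35.784,-103.07],[.35939,.07717,.22285],[177.854,27.2785,-166.5568]),
([-28.938,-.680,138.179,45.2116,28.721,-172.7736],[.41649,-.0885,.14353],[-179.85,28.9217,-163.7817])]
def fk(q,L,s=(1,1)):
    j=np.array(q,float);a1,d1,a2,a3,d4,d6=L
    A=R.from_euler('z',j[0],degrees=True)
    B=A*R.from_euler('y',j[1],degrees=True);C=A*R.from_euler('y',j[1]+j[2],degrees=True)
    W=A.apply([a1,0,d1])+B.apply([0,0,a2])+C.apply([a3,0,d4])
    T=C*R.from_euler('z',s[0]*j[3],degrees=True)*R.from_euler('y',j[4],degrees=True)*R.from_euler('z',s[1]*j[5]+90,degrees=True)
    return W+T.apply([0,0,d6]),T
def fit():
    best=None
    for s in((1,1),(1,-1),(-1,1),(-1,-1)):
        e=max((fk(q,np.zeros(6),s)[1].inv()*R.from_euler('xyz',o,degrees=True)).magnitude() for q,p,o in Q0)
        if best is None or e<best[0]: best=(e,s)
    r=least_squares(lambda L:np.r_[np.concatenate([fk(q,L,best[1])[0]-p for q,p,o in Q0]),1e-3*(L-[.1,.3,.4,0,.4,.3])],[.0,.3,.4,0,.4,.3])
    return best,r.x,np.abs(r.fun[:9]).max()
if __name__=="__main__":
    b,L,e=fit();print(b,np.round(L,3),e);s=b[1]
    lo=[-150.9,-52.94,3.33,-74.26,0,-172.89];hi=[150.9,120.26,152.33,254.26,154.13,172.89]
    def ik(pos,T,q0):
        def f(q):
            p,t=fk(q,L,s);return np.r_[(p-pos)*10,(t.inv()*T).as_rotvec()]
        return least_squares(f,np.clip(q0,np.array(lo)+.1,np.array(hi)-.1),bounds=(lo,hi),x_scale=50)
    flip=R.from_euler('z',180,degrees=True);sk=np.array([.525,-.352,0])
    h=16.2;c=np.array([.464,-.081,.137]);f=np.array([np.cos(np.radians(h)),np.sin(np.radians(h)),0]);Ld=-.5*f+[0,0,-.866]
    for A in range(20,70,10):
      for fl in (0,1):
        # start pose (tool tilt A forward), lifted, then final poses
        Ts=rot(h,A)*(flip if fl else R.identity());z=Ts.as_matrix()[:,2];G=c+.055*Ld
        for dflip in (160,-20,40,220):
          rows=[("grasp",G+.019*z,Ts),("out",G+.019*z-.08*Ld,Ts)]
          for d in(dflip,dflip-30,dflip-62):
            T=rot(d+180,A-60)*(flip if fl else R.identity());zz=T.as_matrix()[:,2];dv=np.array([np.cos(np.radians(d)),np.sin(np.radians(d)),0])
            rows.append((d,sk+[0,0,.112]+.055*dv+.019*zz,T))
          best=[]
          q=np.array([-20,0,130,40,35,0.]);out=[]
          for n,pos,T in rows:
            rr=min((ik(pos,T,np.array(g,float)) for g in(q,[q[0],20,110,0,60,q[5]],[-30,20,110,90,60,0],[-30,20,110,-45,60,90],[-30,20,110,0,90,-90])),key=lambda r:r.cost+1e-7*((r.x-q)**2).sum());q=rr.x
            out.append((n,rr.cost<1e-5,np.round(q).astype(int).tolist()))
          print(A,fl,dflip,all(o[1] for o in out),[o[2][3:] if o[1] else 'X' for o in out])
E
python3 kin.py
```

```text
(7.4721844594366995e-06, (1, 1)) [-0.004  0.297  0.572  0.059  0.498  0.364] 0.0011680797989840619
20 0 160 True [[34, 22, -157], [21, 32, -139], [-7, 97, -99], [8, 96, -79], [24, 88, -60]]
20 0 -20 False [[34, 22, -157], [21, 32, -139], [106, 12, -30], 'X', [-67, 38, -154]]
20 0 40 True [[34, 22, -157], [21, 32, -139], [51, 56, -34], [70, 35, -25], [111, 11, -33]]
20 0 220 True [[34, 22, -157], [21, 32, -139], [-35, 75, -133], [-22, 89, -118], [-6, 97, -98]]
20 1 160 True [[34, 22, 23], [21, 32, 41], [-7, 97, 81], [8, 96, 101], [24, 88, 120]]
20 1 -20 False [[34, 22, 23], [21, 32, 41], [106, 12, 150], 'X', [-67, 38, 26]]
20 1 40 True [[34, 22, 23], [21, 32, 41], [51, 56, 146], [70, 35, 155], [111, 11, 147]]
20 1 220 True [[34, 22, 23], [21, 32, 41], [-35, 75, 47], [-22, 89, 62], [-6, 97, 82]]
30 0 160 False [[76, 21, 156], 'X', [-6, 86, -100], [7, 86, -79], [20, 78, -57]]
30 0 -20 False [[76, 21, 156], 'X', [33, 16, 43], [-36, 17, 142], 'X']
30 0 40 False [[76, 21, 156], 'X', [39, 52, -21], [46, 33, 1], [30, 15, 49]]
30 0 220 False [[76, 21, 156], 'X', [-29, 68, -139], [-18, 80, -12
[... 1802 characters left out ...]
160 True [[118, 63, 83], [117, 54, 102], [0, 51, -105], [0, 51, -72], [0, 52, -38]]
60 0 -20 True [[118, 63, 83], [117, 54, 102], [0, 57, 77], [0, 57, 105], [0, 56, 135]]
60 0 40 True [[118, 63, 83], [117, 54, 102], [0, 54, 21], [0, 56, 49], [0, 57, 79]]
60 0 220 True [[118, 63, 83], [117, 54, 102], [0, 53, -169], [0, 51, -138], [0, 51, -103]]
60 1 160 True [[118, 63, -97], [117, 54, -78], [0, 51, 75], [0, 51, 108], [0, 52, 142]]
60 1 -20 True [[118, 63, -97], [117, 54, -78], [0, 57, -103], [0, 57, -75], [0, 56, -45]]
60 1 40 True [[118, 63, -97], [117, 54, -78], [0, 54, -159], [0, 56, -131], [0, 57, -101]]
60 1 220 True [[118, 63, -97], [117, 54, -78], [0, 53, 11], [0, 51, 42], [0, 51, 77]]
```

Run:
```python
from h import *
h=16.2;Q=rot(h,20);c=np.array([.464,-.081,.137]);f=np.array([np.cos(np.radians(h)),np.sin(np.radians(h)),0])
z=Q.as_matrix()[:,2];tcp=c+.053*(-.5*f+[0,0,-.866])+.019*z;print(tcp)
cmd(tcp-.075*z,Q);cmd(tcp,Q)
```

```text
[ 0.44479257 -0.08658027  0.07324784]
cmd [-0.15 -0.58  0.15] [-0.004  0.157  0.   ]
cmd [ 1.02 -0.55  7.55] [-0.004  0.157  0.   ]
```

step_arm:
  commands: [0,-0.3,0,0,0.08,0,-0.1,-0.6,0.1,-0.004,0.157,0,0.1,-0.55,2,-0.004,0.157,0,0.4,-0.55,3.5,-0.004,0.157,0,0.7,-0.55,5.5,-0.004,0.157,0,0.9,-0.55,6.8,-0.004,0.157,0,1,-0.55,7.5,-0.004,0.157,0,1,-0.55,7.5,-0.004,0.157,0]

```text
t: 5.4
ee_pos: [0.4448, -0.0875, 0.0735]
eef_rot: [180.0, 20.0, -163.9]
ft_force: [-0.5, 0.1, 0.9]
finger_gap: 0.999
```

Run:
```python
from h import *
s=arm.read_state();print(s['ee_pos'],s['eef_rot'],s['joint_pos'],s['ft_force'])
h=16.2;Q=rot(h,20);c=np.array([.464,-.081,.137]);f=np.array([np.cos(np.radians(h)),np.sin(np.radians(h)),0])
z=Q.as_matrix()[:,2];tcp=c+.053*(-.5*f+[0,0,-.866])+.019*z
cmd(tcp,Q)
p,d=arm.capture('top');q,e=arm.capture('side')
cv2.imwrite('pics/c.png',cv2.cvtColor(np.hstack([cv2.resize(q[130:230,170:270],None,fx=4,fy=4),cv2.resize(p[150:250,160:260],None,fx=4,fy=4)]),cv2.COLOR_RGB2BGR))
```

```text
[ 0.44480317 -0.08752806  0.07353265] [ 179.97112951   19.98910857 -163.92104323] [ -20.67603124   11.62345315  133.54950606   33.29184137   21.92534937
 -156.41644251] [-0.53639404  0.11897139  0.94163786]
cmd [-0.01  0.09  0.04] [-0.    -0.    -0.002]
```

View pics/c.png

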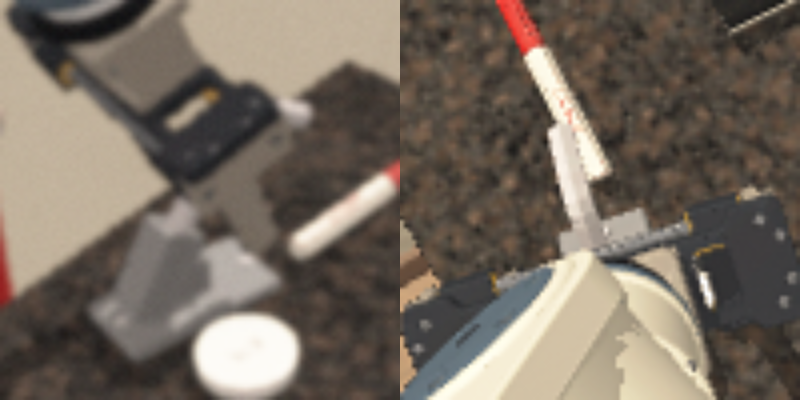

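step_arm:
  commands: [0,0.1,0,0,0,0,0,0.1,0,0,0,0,0,0.1,0,0,0,0,0,0.1,0,0,0,0,0,0.1,0,0,0,0,0,0.1,0,0,0,0]
  jaw: 0.5
  squeeze: 45

```text
t: 6.25
ee_pos: [0.4445, -0.0871, 0.0731]
eef_rot: [180.0, 20.0, -164.0]
ft_force: [-0.6, -0.4, 0.3]
finger_gap: 0.369
```

Run:
```python
from h import *
s=arm.read_state();print(s['finger_gap']*92,s['ee_pos'],s['ft_force'],s['ft_torque'])
f=np.array([np.cos(np.radians(16.2)),np.sin(np.radians(16.2)),0]);u=.5*f+[0,0,.866]
Q=R.from_euler('xyz',s['eef_rot'],degrees=True)
cmd(s['ee_pos']+.01*u,Q);cmd(s['ee_pos']+.08*u,Q)
```

```text
33.97908333665 [ 0.44450714 -0.08712574  0.07313719] [-0.57228896 -0.35219561  0.34020442] [0.02434787 0.1685855  0.01978404]
cmd [-0.77  0.   -0.64] [0. 0. 0.]
cmd [-6.13  0.02 -5.15] [0. 0. 0.]
```

Fingers are still closing (34 mm); wait.

step_arm:
  commands: [0,0,0,0,0,0,0,0,0,0,0,0,0,0,0,0,0,0,0,0,0,0,0,0,0,0,0,0,0,0]

```text
t: 6.88
ee_pos: [0.4441, -0.0864, 0.0731]
eef_rot: [179.8, 19.9, -164.0]
ft_force: [-0.1, 4.7, 2.4]
finger_gap: 0.145
```

step_arm:
  commands: [-0.4,0.05,-0.3,0,0,0,-0.8,0.1,-0.65,0,0,0,-1.5,0.1,-1.3,0,0,0,-2.3,0.1,-1.9,0,0,0]
  squeeze: 55

```text
t: 7.38
ee_pos: [0.4589, -0.082, 0.0993]
eef_rot: [180.0, 20.0, -164.0]
ft_force: [-0.1, 0.9, -1.8]
finger_gap: 0.146
```

step_arm:
  commands: [-0.8,0,-0.65,0,0,0,-1.6,0,-1.3,0,0,0,-2.4,0,-2,0,0,0,-3.2,0,-2.7,0,0,0,-4,0,-3.4,0,0,0,-4.8,0,-4,0,0,0,-4.8,0,-4,0,0,0]

```text
t: 8.25
ee_pos: [0.4899, -0.0735, 0.1537]
eef_rot: [-180.0, 20.0, -164.0]
ft_force: [-0.3, -0.3, -2.0]
finger_gap: 0.142
```

```bash
cat >> h.py <<'E'
def keyseg(Rt,p,wid=.004,n=1): pass
E
python3 - <<'E'
from h import *
s=arm.read_state();print(s['ee_pos'],s['eef_rot'],s['joint_pos'],s['ft_force'],s['ft_torque'])
p,d=arm.capture('top');q,e=arm.capture('side')
T=R.from_euler('xyz',s['eef_rot'],degrees=True);G=s['ee_pos']+T.apply([0,0,-.019])
# key long dir in tool frame: 50deg between z and L, in xz plane
f=rot(16.2,20).inv()
fw=np.array([np.cos(np.radians(16.2)),np.sin(np.radians(16.2)),0])
Lt=f.apply(-.5*fw+[0,0,-.866]);St=f.apply(.866*fw+[0,0,-.5]);print(Lt,St)
P=[G-.053*T.apply(Lt),G-.053*T.apply(Lt)+.056*T.apply(St),G+.087*T.apply(Lt)]
for im,n in((q,'side'),(p,'top')):
    for a in proj(n,np.array(P)): print(n,a);cv2.circle(im,tuple(np.round(a).astype(int)),0,(255,0,0),-1)
cv2.imwrite('pics/d.png',cv2.cvtColor(np.hstack([cv2.resize(q[100:220,170:290],None,fx=3.3,fy=3.3),cv2.resize(p[130:250,160:280],None,fx=3.3,fy=3.3)]),cv2.COLOR_RGB2BGR))
E
```

```text
[ 0.48993863 -0.07345724  0.1537224 ] [-179.98287328   20.04791962 -163.96130222] [ -16.34577583    5.24816892  125.74067766   19.45349741   33.40426593
 -137.21379196] [-0.28431967 -0.28255923 -1.95501811] [-0.03609028  0.23980467 -0.03165768]
[ 7.66035755e-01 -3.30733137e-17  6.42763738e-01] [-6.42763738e-01  4.40704338e-17  7.66035755e-01]
side [243.88083844 118.07319224]
side [260.63999165 122.21948573]
side [220.37030113 172.56018958]
top [193.21102068 171.01770564]
top [188.66941554 151.7154408 ]
top [210.65548997 213.78113692]
```

View pics/d.png

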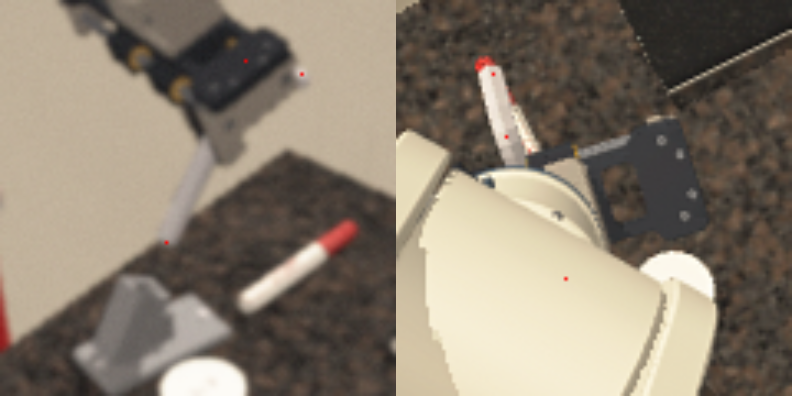

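```bash
cat >> h.py <<'E'
LT=np.array([.766,0,.643]);ST=np.array([-.643,0,.766])
def target(d,corner,a=.053):
    """tool pose (pos,R) for key upright, long arm heading d deg, corner at corner, grasp a from corner"""
    T=rot(d+180,-40);return np.array(corner)+a*T.apply(LT)+.019*T.apply([0,0,1]),T
E
python3 - <<'E'
from h import *
T=rot(340,-40);print(T.apply(LT),T.apply(ST))
p,T=target(160,[.525,-.352,.179]);print(p,T.as_euler('xyz',degrees=True))
sh,rv=cmd(p,T);s=arm.read_state()
import kin;b,L,e=kin.fit();q=s['joint_pos'];T0=R.from_euler('xyz',s['eef_rot'],degrees=True)
for k in np.linspace(0,1,11):
    Tk=T0*R.from_rotvec(k*rv);pk=s['ee_pos']*(1-k)+p*k
    r=least_squares(lambda x:np.r_[(kin.fk(x,L)[0]-pk)*10,(kin.fk(x,L)[1].inv()*Tk).as_rotvec()],q,x_scale=50);q=r.x
    G=pk-.019*Tk.apply([0,0,1]);print(np.round(q),round(r.cost,6),np.round(pk,2),"longend z",round((G+.087*Tk.apply(LT))[2],3))
E
```

```text
[-9.39788917e-01  3.42055192e-01 -1.91267906e-04] [ 1.79733039e-04 -6.54174765e-05 -1.00010248e+00]
[ 0.46371475 -0.32969399  0.16443502] [180. -40. 160.]
cmd [  8.52 -23.95  -4.36] [-0.114  1.01   0.648]
[ -16.    5.  126.   19.   33. -137.] 0.0 [ 0.49 -0.07  0.15] longend z 0.095
[ -18.    7.  121.   13.   41. -129.] 0.0 [ 0.49 -0.1   0.15] longend z 0.102
[ -19.   10.  116.    9.   48. -124.] 0.0 [ 0.48 -0.12  0.16] longend z 0.109
[ -21.   13.  112.    6.   55. -119.] 0.0 [ 0.48 -0.15  0.16] longend z 0.117
[ -22.   17.  107.    3.   62. -116.] 0.0 [ 0.48 -0.18  0.16] longend z 0.125
[ -24.   21.  102.    1.   69. -112.] 0.0 [ 0.48 -0.2   0.16] longend z 0.134
[ -25.   25.   97.   -1.   76. -109.] 0.0 [ 0.47 -0.23  0.16] longend z 0.143
[ -26.   29.   91.   -3.   82. -107.] 0.0 [ 0.47 -0.25  0.16] longend z 0.152
[ -28.   33.   86.   -4.   89. -104.] 0.0 [ 0.47 -0.28  0.16] longend z 0.161
[ -29.   38.   80.   -6.   96. -102.] 0.0 [ 0.47 -0.3   0.16] longend z 0.17
[ -31.   42.   75.   -7.  102. -100.] 0.0 [ 0.46 -0.33  0.16] longend z 0.179
```

step_arm:
  commands: [0.9,-2.4,-0.4,-0.01,0.1,0.065,1.7,-4.8,-0.9,-0.02,0.2,0.13,2.6,-7.2,-1.3,-0.03,0.3,0.19,3.4,-9.6,-1.7,-0.046,0.4,0.26,4.3,-12,-2.2,-0.057,0.5,0.32,5.1,-14.4,-2.6,-0.07,0.6,0.39,6,-16.8,-3,-0.08,0.7,0.45,6.8,-19.2,-3.5,-0.09,0.81,0.52,7.7,-21.6,-3.9,-0.1,0.91,0.58,8.5,-24,-4.4,-0.114,1.01,0.648]

```text
t: 9.6
ee_pos: [0.464, -0.3308, 0.1643]
eef_rot: [-180.0, -40.2, 159.9]
ft_force: [0.0, 0.0, -2.0]
finger_gap: 0.145
```

step_arm:
  commands: [0,0,0,0,0,0,0,0,0,0,0,0]

```text
t: 9.85
ee_pos: [0.4638, -0.3297, 0.1643]
eef_rot: [179.9, -40.0, 160.1]
ft_force: [-0.5, -0.8, -2.2]
finger_gap: 0.147
```

Run:
```python
from h import *
s=arm.read_state();print(s['ee_pos'],s['eef_rot'],s['joint_pos'],s['ft_force'],s['ft_torque'],s['finger_gap']*92)
p,T=target(160,[.525,-.352,.179]);cmd(p,T)
im={}
for n in('top','side'):
    x=[arm.capture(n) for _ in range(3)];im[n]=np.mean([a[0] for a in x],0).astype(np.uint8);np.save(f'pics/{n}k.npy',im[n]);np.save(f'pics/{n}kd.npy',x[-1][1])
    print(n,[(np.round(a['pixel'],1),a['p']) for a in arm.find_in(n,'short_end')[:1]],[(np.round(a['pixel'],1),a['p']) for a in arm.find_in(n,'long_end')[:1]])
T=R.from_euler('xyz',s['eef_rot'],degrees=True);G=s['ee_pos']+T.apply([0,0,-.019])
c=G-.053*T.apply(LT);P=[c,c+.056*T.apply(ST),G+.087*T.apply(LT)]
print(np.array(P));o={}
for n in im:
    u,v=np.round(proj(n,np.array(P[0]))[0]).astype(int);print(n,u,v,proj(n,np.array(P)))
    o[n]=cv2.resize(im[n][v-40:v+60,u-50:u+50],None,fx=4,fy=4,interpolation=cv2.INTER_CUBIC)
cv2.imwrite('pics/e.png',cv2.cvtColor(np.hstack([o['side'],o['top']]),cv2.COLOR_RGB2BGR))
```

```text
[ 0.46384492 -0.32970057  0.16431089] [179.88133118 -39.96539461 160.06883044] [ -31.1169488    42.00182932   74.98051233   -7.20871339  102.36546739
 -100.16748844] [-0.5048353  -0.82415611 -2.17011448] [-0.12933923 -0.51752828 -0.00814971] 13.555223989371747
cmd [ 0.02 -0.   -0.  ] [0.001 0.001 0.001]
top [] []
side [] [(array([258.8, 212.1]), 0.64)]
[[ 0.52511109 -0.35203326  0.17891517]
 [ 0.5251833  -0.35196494  0.12290952]
 [ 0.39354692 -0.3041284   0.17880398]]
top 337 164 [[337.37505996 164.08648554]
 [331.81222482 170.59901137]
 [317.23139511 230.10213153]]
side 308 211 [[307.90913409 211.17135144]
 [304.93164191 232.4922781 ]
 [229.99077673 212.24867068]]
```

View pics/e.png

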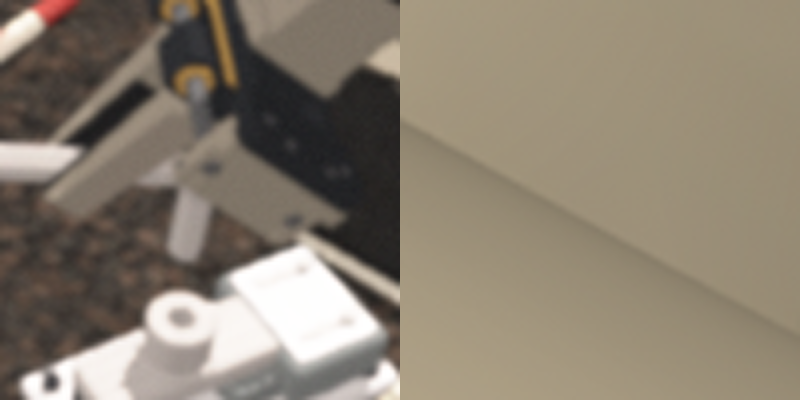

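```bash
cat > keyfit.py <<'E'
from h import *
def headc(d):
    D=lift('side',d).reshape(-1,3);m=(np.linalg.norm(D[:,:2]-[.525,-.352],axis=1)<.03)&(D[:,2]>.068)&(D[:,2]<.079)
    P=D[m];zt=np.median(P[:,2]);P=P[np.abs(P[:,2]-zt)<.003]
    h=cv2.convexHull((P[:,:2]*1e4).astype(np.float32))[:,0]/1e4
    r=least_squares(lambda x:np.linalg.norm(h-x,axis=1)-.0172,[.525,-.352],loss='soft_l1',f_scale=.001)
    return np.r_[r.x,zt],len(P),P.mean(0)
def keyfit(d,s,side='side',dbg=True):
    T=R.from_euler('xyz',s['eef_rot'],degrees=True);G=s['ee_pos']+T.apply([0,0,-.019])
    D=T.inv().apply(lift(side,d).reshape(-1,3)[d.ravel()>0]-G)   # tool frame about grasp point
    def axes(x):
        r=R.from_euler('y',x[0]);L=r.apply(LT);S=r.apply(ST);c=np.array([x[1],x[3],x[2]])-.053*LT;return c,L,S
    def dist(x,P):
        c,L,S=axes(x);a=np.clip((P-c)@L,.012,.14);b=np.clip((P-c)@S,.012,.056)
        return np.minimum(np.linalg.norm(P-c-a[:,None]*L,axis=1),np.linalg.norm(P-c-b[:,None]*S,axis=1)),a,b
    x=np.zeros(4)
    for tol in(.012,.009,.006,.005):
        dd,a,b=dist(x,D);c,L,S=axes(x);al=(D-c)@L;bs=(D-c)@S
        # long arm beyond fingers, short arm beyond bend, exclude fingers
        m=(np.abs(dd-.0074)<tol)&(((al>.072)&(al<.137))|((bs>.025)&(bs<.054)&(al<.012)))
        P=D[m];r=least_squares(lambda x:np.r_[dist(x,P)[0]-.0074,.02*x[0],.02*x[3]],x,loss='soft_l1',f_scale=.001);x=r.x
    c,L,S=axes(x);al=(P-c)@L
    if dbg: print("fit rot deg",np.degrees(x[0]),"shift mm",x[1:]*1e3,"n long,short",(al>.07).sum(),(al<.02).sum(),"rms",np.sqrt(np.mean(r.fun**2)))
    c=T.apply(c)+G;return c,T.apply(L),T.apply(S),x
if __name__=="__main__":
    s=arm.read_state();d=np.load('pics/sidekd.npy');print("head",headc(d))
    c,L,S,x=keyfit(d,s);print("corner",c,"L",L,"heading",np.degrees(np.arctan2(L[1],L[0])),"up",np.degrees(np.arcsin(L[2])),"short_end",c+.056*S)
    print(proj('side',c+.056*S))
E
python3 keyfit.py
```

```text
head (array([ 0.52606165, -0.35371009,  0.07314198]), 167, array([ 0.5255567 , -0.35469261,  0.07324667]))
fit rot deg 3.3777978091248313 shift mm [-3.5392239   2.73236345  0.75592196] n long,short 319 92 rms 0.0010104522240019598
corner [ 0.52650007 -0.35206694  0.17557128] L [-0.93811573  0.34175314  0.05786762] heading 159.98344806813031 up 3.317423503455657 short_end [ 0.52346054 -0.35094314  0.11965938]
[[303.71054464 233.5380893 ]]
```

```bash
cat >> keyfit.py <<'E'
def place(x,d,corner,up=0):
    T=rot(d+180,-40)*R.from_euler('y',-x[0]-np.radians(up));ct=np.array([x[1],x[3],x[2]])-.053*LT-[0,0,.019]
    return np.array(corner)-T.apply(ct),T
E
python3 - <<'E'
from keyfit import *
s=arm.read_state();c,L,S,x=keyfit(np.load('pics/sidekd.npy'),s);np.save('x.npy',x)
p,T=place(x,160,[.526,-.3532,.139]);cmd(p,T);print(p)
E
```

```text
fit rot deg 3.3777978091248313 shift mm [-3.5392239   2.73236345  0.75592196] n long,short 319 92 rms 0.0010104522240019598
cmd [-2.64 -0.13  3.06] [ 0.    -0.058 -0.   ]
[ 0.46423152 -0.33152255  0.12492191]
```

step_arm:
  commands: [-0.7,0,0.8,0,-0.02,0,-1.4,-0.1,1.6,0,-0.04,0,-2.1,-0.13,2.4,0,-0.058,0,-2.64,-0.13,3.06,0,-0.058,0,-2.64,-0.13,3.06,0,-0.058,0,-2.64,-0.13,3.06,0,-0.058,0]

```text
t: 11.1
ee_pos: [0.4642, -0.3317, 0.1247]
eef_rot: [180.0, -36.7, 160.0]
ft_force: [-0.1, -0.7, -1.0]
finger_gap: 0.14
```

Run:
```python
from keyfit import *
s=arm.read_state();print(s['t'],s['ft_force'],s['ft_torque'])
xs=[]
for i in range(3):
    a,d=arm.capture('side');c,L,S,x=keyfit(d,s);xs.append(x);print("head",headc(d)[0])
x=np.mean(xs,0);np.save('x.npy',x)
print("corner",c,"up",np.degrees(np.arcsin(L[2])),"short_end",c+.056*S,proj('side',c+.056*S),"hd",np.degrees(np.arctan2(L[1],L[0])))
u,v=np.round(proj('side',c+.056*S)[0]).astype(int);print(u,v)
cv2.imwrite('pics/f.png',cv2.cvtColor(cv2.resize(a[v-30:v+25,u-35:u+35],None,fx=10,fy=10,interpolation=2),cv2.COLOR_RGB2BGR))
```

```text
11.1 [-0.05211033 -0.74728994 -0.96895596] [-0.20812645 -0.389353    0.03636821]
fit rot deg 3.3127129118050056 shift mm [-3.8156291   3.10953154  0.5251667 ] n long,short 309 80 rms 0.0009169149044145476
head [ 0.52561528 -0.35392215  0.07302727]
fit rot deg 3.6857602265951117 shift mm [-4.494642    3.29465682  0.61424111] n long,short 302 73 rms 0.0009539944849503993
head [ 0.52625648 -0.35394635  0.0727603 ]
fit rot deg 3.2949626160362957 shift mm [-3.93629242  2.84104828  0.62843034] n long,short 308 76 rms 0.0009073116856020627
head [ 0.5257087  -0.35408331  0.07305718]
corner [ 0.5261901  -0.35363533  0.13837326] up -0.054577981786727875 short_end [ 0.52624626 -0.35363703  0.08236754] [[303.81776868 247.12508533]] hd 159.96783823267558
304 247
```

View pics/f.png

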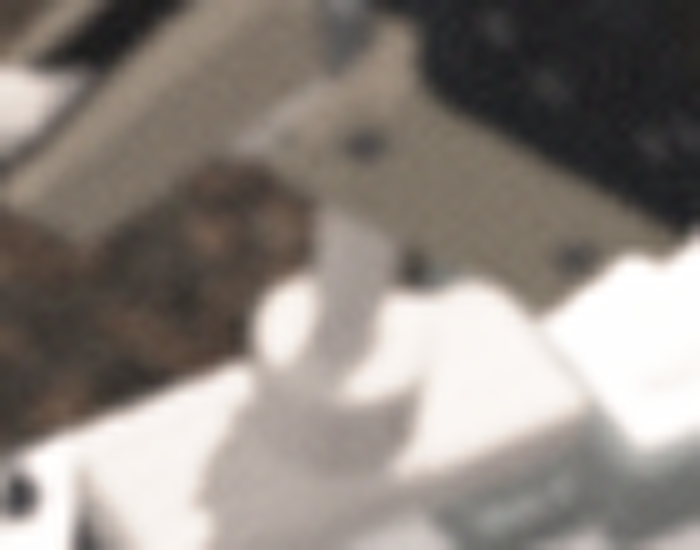

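Run:
```python
from keyfit import *
d=np.median([arm.capture('side')[1] for _ in range(5)],0);D=lift('side',d)
a=arm.capture('side')[0].mean(2)
for v in range(236,264): print(v,[(int(D[v,u,1]*1e4),int(D[v,u,2]*1e4)) for u in(300,302,304,306)],a[v,296:312].astype(int))
print(proj('side',np.array([[.526,-.3538,.073],[.5262,-.3536,.0824]])))
```

```text
236 [(-4249, 2092), (-4265, 2098), (-4275, 2096), (-4287, 2098)] [ 74  81  90  95 111 112 116 117 118 115 116 114 114 110 116 117]
237 [(-2624, 3), (-4267, 2076), (-4278, 2076), (-4283, 2067)] [ 80  81  79  87 102 118 127 121 119 115 114 114 117 114 115 116]
238 [(-2649, 0), (-3538, 1118), (-4284, 2059), (-4281, 2041)] [ 88  90  86  85 106 132 143 138 128 123 116 115 114 116 118 111]
239 [(-2675, -1), (-3540, 1091), (-3594, 1144), (-4285, 2021)] [ 96  95  87  91 114 144 157 152 142 133 126 120 117 116 115 115]
240 [(-2703, -1), (-3543, 1066), (-3592, 1111), (-3610, 1116)] [ 94  94  91  91 118 147 164 158 152 147 144 132 122 114 114 111]
241 [(-2734, 3), (-3548, 1042), (-3586, 1074), (-3608, 1084)] [ 87  89  83  89 122 153 163 157 155 151 150 142 126 103 103 107]
242 [(-2771, 17), (-3557, 1023), (-3589, 1048), (-3602, 1047)] [ 79  82  79  86 122 151 163 159 154 152 150 147 124  94  85  97]
243 [(-2788, 4), (-3563, 1002), (-3588, 1017), (-3601, 1016)] [ 84  83  90 107 133 156 160 156 153 151 151 142 116  88  73  86]
244 [(-3504, 913), (-3558, 965), (-3595, 996), (-3604, 989)] [ 90 115 
[... 1828 characters left out ...]
6 231]
259 [(-3655, 652), (-3676, 662), (-3691, 664), (-3704, 662)] [164 164 160 161 157 151 148 148 149 148 147 146 144 155 193 232]
260 [(-3650, 614), (-3676, 630), (-3695, 637), (-3692, 613)] [162 163 160 159 156 149 148 147 145 148 148 142 145 160 203 236]
261 [(-3660, 595), (-3678, 601), (-3693, 602), (-3707, 601)] [166 161 157 155 153 149 146 146 147 148 146 150 156 182 217 237]
262 [(-3653, 553), (-3678, 569), (-3698, 577), (-3706, 567)] [167 163 161 155 153 150 147 146 147 147 147 153 174 208 228 235]
263 [(-3657, 526), (-3680, 539), (-3688, 530), (-3696, 521)] [170 169 163 159 155 150 147 148 148 150 152 166 192 219 222 217]
[[303.2968787  250.3549147 ]
 [303.78959381 247.10721027]]
```

Run:
```python
from keyfit import *
d=np.median([arm.capture('side')[1] for _ in range(5)],0);D=lift('side',d).reshape(-1,3)
r2=np.linalg.norm(D[:,:2]-[.525,-.3525],axis=1);P=D[(D[:,2]>.053)&(D[:,2]<.069)&(r2<.024)&(r2>.013)]
r=least_squares(lambda c:np.linalg.norm(P[:,:2]-c,axis=1)-.0175,[.525,-.3525],loss='soft_l1',f_scale=.0007);print(len(P),r.x,np.std(r.fun))
s=arm.read_state();c,L,S,x=keyfit(d,s);print(c+.056*S, c,np.degrees(np.arcsin(L[2])));np.save('x.npy',x)
# short arm side points only, circle-like fit
Q=D[(D[:,2]>.088)&(D[:,2]<.104)&(np.linalg.norm(D[:,:2]-[.526,-.3535],axis=1)<.011)]
q=least_squares(lambda c:np.linalg.norm(Q[:,:2]-c,axis=1)-.0075,[.525,-.3525],loss='soft_l1',f_scale=.0007);print(len(Q),q.x)
```

```text
88 [ 0.526445   -0.35293569] 0.0003454950921522995
fit rot deg 3.570654863486139 shift mm [-4.25729907  3.32712363  0.62725844] n long,short 308 81 rms 0.0006330008637609657
[ 0.52583465 -0.35348007  0.08175479] [ 0.52602828 -0.35357077  0.13776012] 0.2179178641058848
42 [ 0.52589312 -0.35334233]
```

Run:
```python
from h import *
s=arm.read_state();T=R.from_euler('xyz',s['eef_rot'],degrees=True)
for v in np.eye(3): print(np.round(T.inv().apply(v),3))
for z in(-7,-9,-11,-13): print(z,np.round(T.inv().apply([.06,.05,z/10]),2))
```

```text
[-0.754  0.343 -0.561]
[0.275 0.939 0.205]
[ 0.597  0.    -0.802]
-7 [-0.45  0.07  0.54]
-9 [-0.57  0.07  0.7 ]
-11 [-0.69  0.07  0.86]
-13 [-0.81  0.07  1.02]
```

step_arm:
  commands: [-0.15,0.07,0.18,0,0,0,-0.3,0.07,0.36,0,0,0,-0.45,0.07,0.54,0,0,0,-0.51,0.07,0.62,0,0,0,-0.57,0.07,0.7,0,0,0,-0.57,0.07,0.7,0,0,0]

```text
t: 12.55
ee_pos: [0.4647, -0.3311, 0.1156]
eef_rot: [180.0, -36.7, 160.0]
ft_force: [0.3, 0.2, -2.3]
finger_gap: 0.145
```

step_arm:
  commands: [-0.06,0,0.08,0,0,0,-0.12,0,0.16,0,0,0,-0.12,0,0.16,0,0,0]

```text
t: 12.92
ee_pos: [0.4647, -0.3312, 0.1135]
eef_rot: [180.0, -36.7, 160.0]
ft_force: [0.1, -0.5, -2.8]
finger_gap: 0.15
```

step_arm:
  commands: [-0.06,0,0.08,0,0,0,-0.12,0,0.16,0,0,0,-0.12,0,0.16,0,0,0]

```text
t: 13.3
ee_pos: [0.4647, -0.3311, 0.1115]
eef_rot: [180.0, -36.7, 160.0]
ft_force: [-0.3, 0.5, -2.6]
finger_gap: 0.143
```

step_arm:
  commands: [-0.06,0,0.08,0,0,0,-0.12,0,0.16,0,0,0,-0.12,0,0.16,0,0,0]

```text
t: 13.68
ee_pos: [0.4647, -0.3311, 0.1095]
eef_rot: [180.0, -36.7, 160.0]
ft_force: [-1.4, -0.3, -1.9]
finger_gap: 0.147
```

step_arm:
  commands: [-0.06,0,0.08,0,0,0,-0.12,0,0.16,0,0,0,-0.18,0,0.24,0,0,0,-0.24,0,0.32,0,0,0,-0.24,0,0.32,0,0,0]

```text
t: 14.3
ee_pos: [0.4647, -0.3311, 0.1055]
eef_rot: [180.0, -36.7, 160.0]
ft_force: [-1.8, -0.5, -0.1]
finger_gap: 0.145
```

step_arm:
  commands: [-0.06,0,0.08,0,0,0,-0.12,0,0.16,0,0,0,-0.18,0,0.24,0,0,0,-0.24,0,0.32,0,0,0,-0.3,0,0.4,0,0,0,-0.3,0,0.4,0,0,0]

```text
t: 15.05
ee_pos: [0.4647, -0.3311, 0.1005]
eef_rot: [180.0, -36.7, 160.0]
ft_force: [-2.0, 0.4, 0.1]
finger_gap: 0.149
```

step_arm:
  commands: [-0.06,0,0.08,0,0,0,-0.12,0,0.16,0,0,0,-0.12,0,0.16,0,0,0]

```text
t: 15.42
ee_pos: [0.4647, -0.3311, 0.0986]
eef_rot: [180.0, -36.7, 160.0]
ft_force: [-3.1, 0.1, 0.7]
finger_gap: 0.145
```

step_arm:
  commands: [-0.06,0,0.08,0,0,0,-0.06,0,0.08,0,0,0]

```text
t: 15.68
ee_pos: [0.4645, -0.3311, 0.0981]
eef_rot: [180.0, -36.7, 160.0]
ft_force: [-3.8, 0.9, 5.5]
finger_gap: 0.143
```

```bash
cat > turn.py <<'E'
from keyfit import *
PIV=np.array([.5262,-.3532,0])
def rep(lab=''):
    s=arm.read_state();T=R.from_euler('xyz',s['eef_rot'],degrees=True);z=T.as_matrix()[:,2];F,M=s['ft_force'],s['ft_torque']
    o=[round(M[2]+np.cross(s['ee_pos']-l*z-PIV,F)[2],3) for l in(0,.2,.3,.364)]
    print(lab,s['t'],'F',np.round(F,1),'M',np.round(M,2),'Mz@0,.2,.3,.364',o,'yaw',round(s['eef_rot'][2],1));return s,T
def rows(degs,dz=0):
    s,T=rep()
    for a in degs:
        Z=R.from_euler('z',-a,degrees=True);r=s['ee_pos']-PIV;w=Z.apply(r)-r+[0,0,dz]
        print(a,', '.join('%g'%v for v in np.r_[np.round(T.inv().apply(w)*100,2),np.round(T.inv().apply([0,0,-np.radians(a)]),3)]))
E
python3 - <<'E'
from turn import *
x=np.load('x.npy');s,T=rep()
ct=np.array([x[1],x[3],x[2]])-.053*LT-[0,0,.019];print("corner",s['ee_pos']+T.apply(ct))
rows([1,2,4,6,8,10])
E
```

```text
15.675 F [-3.8  0.9  5.5] M [0.11 0.69 0.12] Mz@0,.2,.3,.364 [np.float64(0.144), np.float64(0.089), np.float64(0.062), np.float64(0.045)] yaw 160.0
corner [ 0.5264232  -0.35301349  0.11120439]
 15.675 F [-3.8  0.9  5.5] M [0.11 0.69 0.12] Mz@0,.2,.3,.364 [np.float64(0.144), np.float64(0.089), np.float64(0.062), np.float64(0.045)] yaw 160.0
1 -0, 0.11, -0, -0.01, -0, 0.014
2 -0, 0.23, -0, -0.021, -0, 0.028
4 -0.01, 0.46, -0.01, -0.042, -0, 0.056
6 -0.03, 0.69, -0.02, -0.063, -0, 0.084
8 -0.05, 0.91, -0.03, -0.083, -0, 0.112
10 -0.07, 1.14, -0.06, -0.104, -0, 0.14
```

step_arm:
  commands: [0,0.11,0,-0.01,0,0.014,0,0.23,0,-0.021,0,0.028,0,0.34,0,-0.031,0,0.042,-0.01,0.46,-0.01,-0.042,0,0.056,-0.02,0.57,-0.01,-0.052,0,0.07,-0.03,0.69,-0.02,-0.063,0,0.084,-0.03,0.69,-0.02,-0.063,0,0.084]

```text
t: 16.55
ee_pos: [0.4668, -0.3253, 0.0981]
eef_rot: [-180.0, -36.7, 153.9]
ft_force: [-5.7, -0.5, 5.1]
finger_gap: 0.143
```

```bash
python3 -c "
from turn import *
rows([2,4,6,8,10,12])"
```

```text
16.55 F [-5.7 -0.5  5.1] M [-0.18  0.94  0.75] Mz@0,.2,.3,.364 [np.float64(0.937), np.float64(0.585), np.float64(0.409), np.float64(0.296)] yaw 153.9
2 -0, 0.23, -0, -0.021, 0, 0.028
4 -0.01, 0.46, -0.01, -0.042, 0, 0.056
6 -0.02, 0.69, -0.02, -0.063, 0, 0.084
8 -0.04, 0.91, -0.03, -0.083, 0, 0.112
10 -0.07, 1.14, -0.05, -0.104, 0, 0.14
12 -0.1, 1.37, -0.07, -0.125, 0, 0.168
```

step_arm:
  commands: [0,0.11,0,-0.01,0,0.014,0,0.23,0,-0.021,0,0.028,-0.01,0.46,-0.01,-0.042,0,0.056,-0.02,0.69,-0.02,-0.063,0,0.084,-0.04,0.91,-0.03,-0.083,0,0.112]

```text
t: 17.18
ee_pos: [0.4711, -0.3177, 0.0981]
eef_rot: [-179.9, -36.7, 145.9]
ft_force: [-6.7, -2.6, 5.5]
finger_gap: 0.148
```

```bash
python3 -c "
from turn import *
rows([2,4,6,8,10,12])"
```

```text
17.175 F [-6.7 -2.6  5.5] M [-0.55  1.13  1.36] Mz@0,.2,.3,.364 [np.float64(1.738), np.float64(1.037), np.float64(0.687), np.float64(0.462)] yaw 145.9
2 0, 0.23, 0, -0.021, 0, 0.028
4 -0, 0.46, -0, -0.042, 0, 0.056
6 -0.02, 0.69, -0.01, -0.063, 0, 0.084
8 -0.03, 0.91, -0.03, -0.083, 0, 0.112
10 -0.06, 1.14, -0.05, -0.104, 0, 0.14
12 -0.09, 1.37, -0.07, -0.125, 0, 0.168
```

step_arm:
  commands: [0,0.11,0,-0.01,0,0.014,0,0.23,0,-0.021,0,0.028,0,0.34,0,-0.031,0,0.042,0,0.46,0,-0.042,0,0.056]

```text
t: 17.68
ee_pos: [0.4737, -0.3139, 0.098]
eef_rot: [-179.9, -36.7, 141.9]
ft_force: [-6.8, -2.5, 4.9]
finger_gap: 0.147
```

```bash
python3 -c "
from turn import *
rows([2,4,6,8,10,12])"
```

```text
17.675 F [-6.8 -2.5  4.9] M [-0.58  1.09  1.35] Mz@0,.2,.3,.364 [np.float64(1.75), np.float64(1.016), np.float64(0.649), np.float64(0.414)] yaw 141.9
2 0, 0.23, 0, -0.021, 0, 0.028
4 -0, 0.46, -0, -0.042, 0, 0.056
6 -0.02, 0.69, -0.01, -0.063, 0, 0.084
8 -0.03, 0.91, -0.03, -0.083, 0, 0.112
10 -0.06, 1.14, -0.05, -0.104, 0, 0.14
12 -0.09, 1.37, -0.07, -0.125, 0, 0.168
```

step_arm:
  commands: [0,0.23,0,-0.021,0,0.028,0,0.46,0,-0.042,0,0.056,-0.02,0.69,-0.01,-0.063,0,0.084,-0.03,0.91,-0.03,-0.083,0,0.112,-0.06,1.14,-0.05,-0.104,0,0.14,-0.09,1.37,-0.07,-0.125,0,0.168]

```text
t: 18.42
ee_pos: [0.483, -0.3039, 0.0979]
eef_rot: [-179.9, -36.7, 129.9]
ft_force: [-6.5, -3.3, 4.7]
finger_gap: 0.143
```

```bash
python3 -c "
from turn import *
rows([4,8,10,12])"
```

```text
18.425 F [-6.5 -3.3  4.7] M [-0.62  1.18  1.38] Mz@0,.2,.3,.364 [np.float64(1.841), np.float64(0.992), np.float64(0.568), np.float64(0.296)] yaw 129.9
4 -0, 0.46, -0, -0.042, 0, 0.056
8 -0.03, 0.91, -0.03, -0.083, 0, 0.112
10 -0.06, 1.14, -0.05, -0.104, 0, 0.14
12 -0.09, 1.37, -0.07, -0.125, 0, 0.168
```

Steady 1.0 N·m with l = 0.2. Continue.

step_arm:
  commands: [0,0.23,0,-0.021,0,0.028,0,0.46,0,-0.042,0,0.056,-0.02,0.69,-0.01,-0.063,0,0.084,-0.03,0.91,-0.03,-0.083,0,0.112,-0.06,1.14,-0.05,-0.104,0,0.14,-0.09,1.37,-0.07,-0.125,0,0.168]

```text
t: 19.18
ee_pos: [0.4941, -0.2961, 0.0978]
eef_rot: [-179.9, -36.6, 117.9]
ft_force: [-7.1, -3.9, 4.4]
finger_gap: 0.143
```

```bash
python3 -c "
from turn import *
rows([1,2,3,4,5,6])"
```

```text
19.175 F [-7.1 -3.9  4.4] M [-0.78  1.22  1.39] Mz@0,.2,.3,.364 [np.float64(1.922), np.float64(0.951), np.float64(0.465), np.float64(0.154)] yaw 117.9
1 0, 0.11, 0, -0.01, 0, 0.014
2 0, 0.23, 0, -0.021, 0, 0.028
3 -0, 0.34, -0, -0.031, 0, 0.042
4 -0, 0.46, -0, -0.042, 0, 0.056
5 -0.01, 0.57, -0.01, -0.052, 0, 0.07
6 -0.02, 0.69, -0.01, -0.062, 0, 0.084
```

step_arm:
  commands: [0,0.23,0,-0.021,0,0.028,0,0.46,0,-0.042,0,0.056,-0.02,0.69,-0.01,-0.062,0,0.084,-0.03,0.91,-0.03,-0.083,0,0.112]

```text
t: 19.68
ee_pos: [0.5023, -0.2922, 0.0977]
eef_rot: [-179.9, -36.6, 109.9]
ft_force: [-6.9, -3.6, 3.1]
finger_gap: 0.147
```

```bash
python3 -c "
from turn import *
rep()"
```

```text
19.675 F [-6.9 -3.6  3.1] M [-0.87  1.28  1.44] Mz@0,.2,.3,.364 [np.float64(1.944), np.float64(1.025), np.float64(0.565), np.float64(0.271)] yaw 109.9
```

step_arm:
  commands: [0,0.11,0,-0.01,0,0.014,0,0.23,0,-0.021,0,0.028,0,0.34,0,-0.031,0,0.042]

```text
t: 20.05
ee_pos: [0.5055, -0.2911, 0.0977]
eef_rot: [-179.9, -36.6, 106.9]
ft_force: [-7.2, -4.1, 3.9]
finger_gap: 0.143
```

```bash
python3 -c "
from turn import *
rep()"
```

```text
20.05 F [-7.2 -4.1  3.9] M [-0.89  1.25  1.35] Mz@0,.2,.3,.364 [np.float64(1.885), np.float64(0.922), np.float64(0.44), np.float64(0.131)] yaw 106.9
```

Still turning. Now 3° at a time.

step_arm:
  commands: [0,0.11,0,-0.01,0,0.014,0,0.23,0,-0.021,0,0.028,0,0.34,0,-0.031,0,0.042]

```text
t: 20.42
ee_pos: [0.5087, -0.2902, 0.0977]
eef_rot: [-179.8, -36.6, 103.9]
ft_force: [-8.1, -4.6, 3.6]
finger_gap: 0.144
```

```bash
python3 -c "
from turn import *
rep()"
```

```text
20.425 F [-8.1 -4.6  3.6] M [-0.88  1.31  1.38] Mz@0,.2,.3,.364 [np.float64(1.976), np.float64(0.904), np.float64(0.367), np.float64(0.024)] yaw 103.9
```

step_arm:
  commands: [0,0.11,0,-0.01,0,0.014,0,0.23,0,-0.021,0,0.028,0,0.34,0,-0.031,0,0.042]

```text
t: 20.8
ee_pos: [0.512, -0.2894, 0.0976]
eef_rot: [-179.8, -36.6, 100.9]
ft_force: [-6.9, -4.4, 3.8]
finger_gap: 0.143
```

```bash
python3 -c "
from turn import *
rep()"
```

```text
20.8 F [-6.9 -4.4  3.8] M [-0.87  1.32  1.33] Mz@0,.2,.3,.364 [np.float64(1.837), np.float64(0.923), np.float64(0.466), np.float64(0.174)] yaw 100.9
```

step_arm:
  commands: [0,0.11,0,-0.01,0,0.014,0,0.23,0,-0.021,0,0.028,0,0.34,0,-0.031,0,0.042]

```text
t: 21.18
ee_pos: [0.5153, -0.2887, 0.0976]
eef_rot: [-179.8, -36.6, 97.9]
ft_force: [-8.5, -4.7, 3.2]
finger_gap: 0.15
```

```bash
python3 -c "
from turn import *
rep()"
```

```text
21.175 F [-8.5 -4.7  3.2] M [-0.93  1.29  1.43] Mz@0,.2,.3,.364 [np.float64(2.034), np.float64(0.948), np.float64(0.405), np.float64(0.058)] yaw 97.9
```

step_arm:
  commands: [0,0.11,0,-0.01,0,0.014,0,0.23,0,-0.021,0,0.028,0,0.34,0,-0.031,0,0.042]

```text
t: 21.55
ee_pos: [0.5185, -0.2882, 0.0975]
eef_rot: [-179.8, -36.6, 95.0]
ft_force: [-8.1, -4.3, 3.6]
finger_gap: 0.143
```

```bash
python3 -c "
from turn import *
rep()"
```

```text
21.55 F [-8.1 -4.3  3.6] M [-0.95  1.4   1.63] Mz@0,.2,.3,.364 [np.float64(2.187), np.float64(1.183), np.float64(0.681), np.float64(0.36)] yaw 95.0
```

step_arm:
  commands: [0,0.11,0,-0.01,0,0.014,0,0.11,0,-0.01,0,0.014]

```text
t: 21.8
ee_pos: [0.5194, -0.2881, 0.0974]
eef_rot: [-179.8, -36.6, 94.0]
ft_force: [-7.7, -4.7, 2.0]
finger_gap: 0.143
```

```bash
python3 -c "
from turn import *
for i in range(3): rep(); arm.capture('side')"
```

```text
21.8 F [-7.7 -4.7  2. ] M [-0.95  1.47  1.7 ] Mz@0,.2,.3,.364 [np.float64(2.236), np.float64(1.279), np.float64(0.8), np.float64(0.494)] yaw 94.0
 21.85 F [-7.8 -4.7  2.9] M [-0.91  1.49  1.73] Mz@0,.2,.3,.364 [np.float64(2.273), np.float64(1.301), np.float64(0.815), np.float64(0.504)] yaw 94.0
 21.9 F [-8.2 -4.   3. ] M [-0.95  1.47  1.78] Mz@0,.2,.3,.364 [np.float64(2.343), np.float64(1.329), np.float64(0.822), np.float64(0.498)] yaw 94.0
```

step_arm:
  commands: [0,0.11,0,-0.01,0,0.014,0,0.11,0,-0.01,0,0.014]

```text
t: 22.2
ee_pos: [0.5204, -0.2879, 0.0973]
eef_rot: [-179.7, -36.6, 93.0]
ft_force: [-8.9, -3.9, 2.5]
finger_gap: 0.147
```

```bash
python3 -c "
from turn import *
for i in range(4): rep(); arm.capture('side')"
```

```text
22.2 F [-8.9 -3.9  2.5] M [-0.94  1.48  1.85] Mz@0,.2,.3,.364 [np.float64(2.448), np.float64(1.366), np.float64(0.825), np.float64(0.479)] yaw 93.0
 22.25 F [-8.6 -4.8  2.5] M [-0.92  1.51  1.83] Mz@0,.2,.3,.364 [np.float64(2.417), np.float64(1.362), np.float64(0.835), np.float64(0.497)] yaw 93.0
 22.3 F [-9.2 -4.5  2.4] M [-0.91  1.5   1.85] Mz@0,.2,.3,.364 [np.float64(2.482), np.float64(1.35), np.float64(0.784), np.float64(0.421)] yaw 93.0
 22.35 F [-8.  -4.2  1.8] M [-0.93  1.48  1.83] Mz@0,.2,.3,.364 [np.float64(2.379), np.float64(1.394), np.float64(0.902), np.float64(0.587)] yaw 93.0
```

step_arm:
  commands: [0,0.1,0,-0.009,0,0.012,0,0.1,0,-0.009,0,0.012,0,0.1,0,-0.009,0,0.012]

```text
t: 22.78
ee_pos: [0.5212, -0.2878, 0.0973]
eef_rot: [-179.7, -36.6, 92.1]
ft_force: [-8.5, -4.9, 2.4]
finger_gap: 0.144
```

Run:
```python
from turn import *
for i in range(4): rep(); arm.capture('side')
s=arm.read_state();d=np.median([arm.capture('side')[1] for _ in range(3)],0)
c,L,S,x=keyfit(d,s);print("corner",c,"up",np.degrees(np.arcsin(L[2])),"heading",np.degrees(np.arctan2(L[1],L[0])))
rows([-2,-4,-6,-8,-10,-12])
```

```text
22.775 F [-8.5 -4.9  2.4] M [-0.91  1.56  1.95] Mz@0,.2,.3,.364 [np.float64(2.535), np.float64(1.492), np.float64(0.971), np.float64(0.637)] yaw 92.1
 22.825 F [-8.6 -3.   1.9] M [-0.92  1.49  1.9 ] Mz@0,.2,.3,.364 [np.float64(2.471), np.float64(1.435), np.float64(0.917), np.float64(0.586)] yaw 92.1
 22.875 F [-9.3 -3.9  2.3] M [-0.89  1.55  1.88] Mz@0,.2,.3,.364 [np.float64(2.511), np.float64(1.379), np.float64(0.813), np.float64(0.451)] yaw 92.1
 22.925 F [-8.8 -3.8  1.9] M [-0.89  1.58  1.98] Mz@0,.2,.3,.364 [np.float64(2.574), np.float64(1.507), np.float64(0.973), np.float64(0.632)] yaw 92.1
fit rot deg 2.9158868841628984 shift mm [-11.99417101  -2.62223832  -0.18938944] n long,short 94 147 rms 0.0019550909872117724
corner [ 0.52416756 -0.36317987  0.11063251] up -0.5256819881699005 heading 92.319321744901
 23.125 F [-8.3 -4.2  2. ] M [-0.92  1.56  1.91] Mz@0,.2,.3,.364 [np.float64(2.475), np.float64(1.46), np.float64(0.953), np.float64(0.628)] yaw 92.1
-2 -0.01, -0.23, -0.01, 0.021, -0, -0.028
-4 -0.03, -0.46, -0.02, 0.042, -0, -0.056
-6 -0.05, -0.68, -0.03, 0.062, -0, -0.084
-8 -0.08, -0.91, -0.05, 0.083, -0.001, -0.112
-10 -0.12, -1.13, -0.08, 0.104, -0.001, -0.14
-12 -0.16, -1.36, -0.11, 0.125, -0.001, -0.168
```

step_arm:
  commands: [-0.01,-0.23,-0.01,0.021,0,-0.028,-0.03,-0.46,-0.02,0.042,0,-0.056,-0.05,-0.68,-0.03,0.062,0,-0.084,-0.08,-0.91,-0.05,0.083,-0.001,-0.112,-0.12,-1.13,-0.08,0.104,-0.001,-0.14,-0.12,-1.13,-0.08,0.104,-0.001,-0.14]

```text
t: 23.88
ee_pos: [0.5114, -0.2895, 0.0976]
eef_rot: [-179.8, -36.5, 102.1]
ft_force: [-5.9, -3.0, 3.6]
finger_gap: 0.146
```

```bash
python3 -c "
from turn import *
rows([-2,-4])"
```

```text
23.875 F [-5.9 -3.   3.6] M [-0.68  0.92  0.74] Mz@0,.2,.3,.364 [np.float64(1.161), np.float64(0.394), np.float64(0.01), np.float64(-0.235)] yaw 102.1
-2 -0.01, -0.23, -0, 0.021, -0, -0.028
-4 -0.02, -0.46, -0.01, 0.042, -0, -0.056
```

step_arm:
  commands: [-0.01,-0.23,0,0.021,0,-0.028,-0.02,-0.4,-0.01,0.037,0,-0.049,-0.02,-0.4,-0.01,0.037,0,-0.049]

```text
t: 24.25
ee_pos: [0.5081, -0.2902, 0.0975]
eef_rot: [-179.9, -36.6, 105.6]
ft_force: [-2.9, -4.4, 1.7]
finger_gap: 0.147
```

```bash
python3 -c "
from turn import *
s,T=rep()
print('world x,y,z 1cm in tool',np.round(T.inv().as_matrix().T,3)); print(s['joint_pos'])"
```

```text
24.25 F [-2.9 -4.4  1.7] M [-0.95  0.65  0.31] Mz@0,.2,.3,.364 [np.float64(0.573), np.float64(0.097), np.float64(-0.142), np.float64(-0.294)] yaw 105.6
world x,y,z 1cm in tool [[-0.216  0.963 -0.163]
 [ 0.773  0.271  0.573]
 [ 0.596 -0.002 -0.803]]
[-41.3211021   42.02851875  82.7190421   18.85625145  87.34459489
 -63.33569294]
```

step_arm:
  commands: [0,0,0,0,0,0,0,0,0,0,0,0,0,0,0,0,0,0,0,0,0,0,0,0,0,0,0,0,0,0,0,0,0,0,0,0,0,0,0,0,0,0]
  jaw: 5
  squeeze: 20

```text
t: 25.12
ee_pos: [0.5079, -0.2897, 0.0977]
eef_rot: [-179.9, -36.6, 105.6]
ft_force: [-1.6, 0.6, -0.7]
finger_gap: 0.545
```

step_arm:
  commands: [0,0,-1,0,0,0,0,0,-2.5,0,0,0,0,0,-4.5,0,0,0,0,0,-6.5,0,0,0,0,0,-9,0,0,0,0,0,-12,0,0,0,0,0,-15,0,0,0,0,0,-15,0,0,0]

```text
t: 26.12
ee_pos: [0.5332, -0.3778, 0.2202]
eef_rot: [180.0, -36.4, 105.7]
ft_force: [0.4, 0.8, -0.5]
finger_gap: 0.543
```

step_arm:
  commands: [2.4,0,-3.2,0,0,0,4.8,0,-6.4,0,0,0,8.7,1.4,-3.5,0,0,0,12.6,2.7,-0.7,0,0,0,16.4,4,2.2,0,0,0,20.2,5.4,5.1,0,0,0,24.1,6.8,8,0,0,0,28,8.1,10.8,0,0,0,28,8.1,10.8,0,0,0]

```text
t: 27.25
ee_pos: [0.531, -0.0723, 0.2981]
eef_rot: [-179.8, -36.7, 105.8]
ft_force: [-0.6, -0.8, 0.1]
finger_gap: 0.542
```

Run:
```python
from keyfit import *
s=arm.read_state();print(s['t'],s['ee_pos'])
a,d=arm.capture('side');b,e=arm.capture('top')
o=[cv2.resize(a[195:295,240:340],None,fx=4,fy=4,interpolation=2),cv2.resize(b[120:220,260:360],None,fx=4,fy=4,interpolation=2)]
cv2.imwrite('pics/g.png',cv2.cvtColor(np.hstack(o),cv2.COLOR_RGB2BGR))
D=lift('side',d).reshape(-1,3)
# fit key in world: heading, up, corner
def ax(x):
    h,u=x[:2];L=np.array([np.cos(h)*np.cos(u),np.sin(h)*np.cos(u),np.sin(u)]);S=np.array([np.cos(h)*np.sin(u),np.sin(h)*np.sin(u),-np.cos(u)]);return L,S
def dist(x,P):
    L,S=ax(x);c=x[2:];f=lambda V,n:np.linalg.norm(P-c-np.clip((P-c)@V,.012,n)[:,None]*V,axis=1)
    return np.minimum(f(L,.14),f(S,.056))
x=np.r_[np.radians(100),-.05,.526,-.353,.111]
for t in(.03,.015,.008,.005):
    m=(np.abs(dist(x,D)-.0074)<t)&(D[:,2]>.076);P=D[m];x=least_squares(lambda x:dist(x,P)-.0074,x,loss='soft_l1',f_scale=.001).x
L,S=ax(x);print("n",len(P),"heading,up",np.degrees(x[:2]),"corner",x[2:],"short end",x[2:]+.056*S)
```

```text
27.25 [ 0.53101695 -0.07230611  0.29810198]
n 572 heading,up [110.73523464  -5.59213565] corner [ 0.52635378 -0.34886114  0.11124882] short end [ 0.52828582 -0.35396467  0.05551533]
```

View pics/g.png

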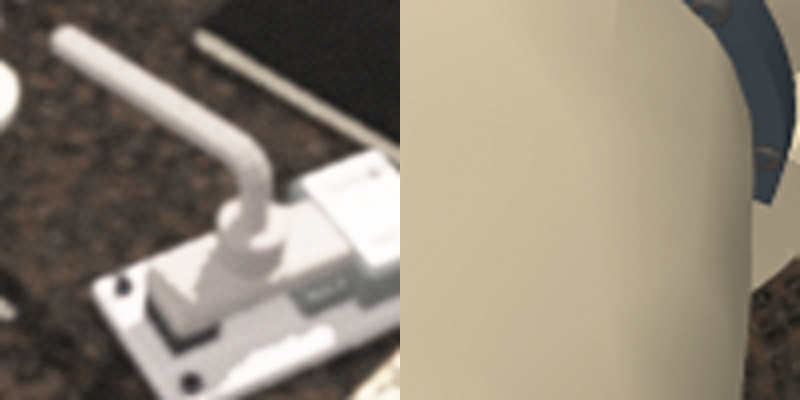

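Run:
```python
from h import *
a,_=arm.capture('side')
for n in("petri_1","forceps","marker_red"): print(n,[(np.round(r['pixel']),round(r['p'],2)) for r in arm.find_in('side',n)[:1]])
b=cv2.imread('pics/side0.png')[...,::-1];dd=np.abs(a.astype(int)-b).max(2)
for n,(u,v) in dict(petri=(230,217),forceps=(214,264),marker=(260,178)).items(): print(n,np.mean(dd[v-12:v+13,u-12:u+13]>40))
print(arm.job_done())
```

```text
petri_1 [(array([231., 218.]), 0.72)]
forceps [(array([214., 263.]), 0.58)]
marker_red [(array([263., 177.]), 0.7)]
petri 0.0192
forceps 0.0128
marker 0.0
the job is handed in; nothing more can be done
None
```

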